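Walk the roll-press die block round to the stop rail

ROBOT

A 7-joint arm with a two-finger parallel gripper is mounted at the origin on a cart in front of the work surface, level with it; the furniture and walls round the work are solid. World frame = base frame: x ahead of the robot, y to its left, z up, the work surface at z = 0. Lengths are in m, angles in rad, forces in N, time in s.
With the tool pointing down it reaches from about 0.425 to 0.875 m from the base axis. Payload 8.4 kg.
Tool frame: the origin (TCP) lies at the very end of the fingers, on their centre line; the grasp point (between the pads) lies 19 mm behind it; z points along the fingers, y is the line along which they close (so a half turn about z gives the same grasp; the last joint's range is limited). The gripper opens to 87 mm and grips with 3 to 60 N. Pads are 19 mm wide; open, the fingers measure 117 mm over their backs; the gripper's body (75 mm by 190 mm) begins 51 mm behind the grasp point.
Start: joints at [-1.443, 0.333, 0.04, 1.465, -0.013, 1.343, -0.059], TCP at [0.146, 0.633, 0.223] pointing down, gripper open.
Joint ranges: [-2.58, 2.58], [-0.38, 2.09], [-1.3, 1.39], [0.25, 2.4], [-1.5, 4.64], [0.08, 2.09], [-2.65, 2.65]. Speed limits (rad/s): [2.22, 2.22, 2.79, 2.79, 3.14, 3.14, 3.14].

INTERFACE

Orientations are given as a unit quaternion [x, y, z, w].
In Python, from plant import monitor, capture, workorder gives the robot as it stands.
- The arm moves only by the tool drive_tool, never from a script. Its argument "commands" is a list of rows, each a list of 3 entries, a list of its own where there are three numbers: the opening, from 0 (shut) to 1 (fully open), then the shift along the world's x, y, z scaled (see below), then the turn about the world's z scaled (see below). In form: [[gripper, [tx, ty, tz], spin], ...]. A call has 1 to 5 rows; each row shifts and turns the commanded pose from where the row before left it; what a row does not reach is not made up. The controller multiplies each number of a shift by 0.6 m and each number of a turn by 10 degrees. A row lasts 1/8 s, in which the tool goes at most 62.5 mm and 10.7 degrees, less where a joint would pass 70% of its speed; a pose out of reach is approached as far as the arm can. A call with a number of a shift or a turn outside -1 to 1 is refused whole. A call with a gripper value outside its range is refused whole. The fingers move at their own pace and stop on an object; "squeeze" is the grip in N (left out, the last holds). Time passes only in rows, so rows that do not move let the fingers close. It gives the time, the measured TCP pose, the force, the opening and the grip force at its end, in the units of the state.
- monitor.sense(): the state, without advancing time (a new reading comes with each control period).
- capture(name): name is "side" or "top" or "wrist"; returns a dict with "frame" (400x640x3 uint8, red, green, blue), "intrinsics" (3x3 intrinsics, pixels), "R" (3x3) and "t" (3): a world point X has camera coordinates R X + t. Camera axes: x right, y down, z forward; pixel columns grow to the right and rows downward; lengths in m; the calibration is good to about 2 mm. A picture is of the moment at which its call begins. There is no depth.
- workorder.finish_job(): hands the job in; it is judged then, once.
The state is a dict: "time_s": time; "joints": joint angles; "dq": joint speeds; "joint_torque": joint torques, N m; "position": TCP position; "eef_rot": TCP orientation; "contact_force": force on the tool from outside, world axes, zero at the start; "moment": the same for the moment, N m; "finger_gap": finger opening in m; "gripper_force": force on a finger pad.
Only numpy, scipy, OpenCV 4.12 (cv2) and the standard library are available. Lean on these libraries where they do the work, as an engineer would, in place of code of your own. Each camera call takes 0.05 s, during which the arm holds its last target. There are 200 camera calls.

TASK

The heavy die block of the roll press lies crooked on the counter. Without grasping or lifting it, push its corners with the fingertips to walk it round until a long side is parallel to the steel stop rail, then push it home so that this long side lies flat against the rail and the whole side is on the rail, not sticking out past either end. Do not let it strike the rail while it is still crooked, and leave the jars, bell, shakers and timer alone.

Things in the scene. Friction and masses are not known exactly. Their poses are not given: they have to be found in the camera images.
- die_block: loose dark cast metal block, 112 mm (its x) by 90 mm (its y), 50 mm tall, plain vertical sides up to 44 mm, six round stamps on top; 0.75 to 1 kg, too wide to pinch. Sliding friction resists turning as if it acted 52 mm from the middle. Origin: centre of its underside; z up. The long sides are its faces at y = +45 and -45 mm; either may go against the rail
- stop_rail: straight steel bar fixed to the counter, 215 mm long (its x), 24 mm thick (its y), 32 mm tall, two screw heads on top reach 41 mm; beyond the block as seen from the robot, running roughly from right to left. Origin: centre of its underside; its long faces are at y = +12 and -12 mm. It cannot move
- stand_corner (a point): front left top corner of the fixed wooden pastry stand: from this point the stand fills everything further from the robot (+x) and further right (-y), 120 mm high here, with taller pastries on it
- cutter_corner (a point): front right top corner of the fixed bread cutter board: from this point it fills everything further from the robot (+x) and further left (+y), 75 mm high here, with a knife higher up behind
- jam_jar_0: bystander: small red preserve jar with a screw lid, 59 mm across, 66 mm tall, to the left or the right of the work (the two jars change places). Origin: centre of its underside
- jam_jar_1: bystander: small amber preserve jar with a screw lid, 59 mm across, 66 mm tall, to the left or the right of the work (the two jars change places). Origin: centre of its underside
- call_bell: bystander: counter bell, 84 mm across, 63 mm tall, to the right. Origin: centre of its underside
- flour_shaker: bystander: flour shaker, 69 mm across, 118 mm tall, behind the rail. Origin: centre of its underside
- sugar_shaker: bystander: sugar pourer, 60 mm across, 122 mm tall, behind the rail. Origin: centre of its underside
- timer: bystander: wind-up kitchen timer, 66 mm across, 60 mm tall, to the left. Origin: centre of its underside

How it is judged:
At the end, for the whole second after the job is handed in: The block rests flat on the counter with a long side against the rail: parallel within 0.05 rad, its middle at most 4.5 mm further from the rail than when flush, and overhanging neither end of the rail by more than 2 mm (angle between the x axis of die_block and the x axis of stop_rail, either way round below 0.05 rad and y of die_block in the frame of stop_rail between -0.0615 and 0.0615 m and x of die_block in the frame of stop_rail between -0.0535 and 0.0535 m and height (world z) of die_block below 0.004 m and angle between die_block's own z axis and vertical below 0.03 rad and linear speed of die_block below 0.01 m/s); the robot touches nothing.
It fails at once if the block touches the rail while its long sides are more than 0.2 rad from parallel to it (contact force between die_block and stop_rail above 0.5 N and angle between the x axis of die_block and the x axis of stop_rail, either way round above 0.2 rad).
It fails at once if the block is lifted or tipped (height (world z) of die_block above 0.012 m or angle between die_block's own z axis and vertical above 0.15 rad).
It fails at once if a bystander is moved by more than 15 mm (distance of any of jam_jar_0, jam_jar_1, call_bell, flour_shaker, sugar_shaker, timer from where it was at the start of the episode above 0.015 m).
It also fails if it takes over 72 s, if anything falls off the work surface, if the arm or the gripper's body presses on something with over 40 N, if the wrist force passes 120 N, or if a joint passes its speed limit or range.

## Working session

There is one attempt and no reset: what is moved stays moved. The work goes in short steps, Python scripts to look and compute and a tool call to move; the robot and the scene stay as the last step left them, time stands still between calls to the robot, and variables do not carry over. Pictures are saved under pics/ and viewed, at most 10 in all, crops included, and the job is handed in when it is done.

Besides the shell and the picture viewer there is one more tool, called after "Request:" as name(argument=value, ...) on one line, values as JSON. drive_tool: Moves the arm, as the interface text tells. Its arguments: {"type":"object","properties":{"commands":{"type":"array"},"squeeze":{"type":"number"}},"required":["commands"]}

```bash
mkdir -p pics; cat > h.py <<'E'
import numpy as np, cv2
from plant import monitor, capture, workorder
def snap(cam,name,crop=None,scale=1):
    c=capture(cam); np.savez('pics/'+name+'.npz',K=c['intrinsics'],R=c['R'],t=c['t'])
    f=cv2.cvtColor(c['frame'],cv2.COLOR_RGB2BGR); cv2.imwrite('pics/'+name+'_full.png',f)
    if crop: x0,y0,x1,y1=crop; f=f[y0:y1,x0:x1]
    cv2.imwrite('pics/'+name+'.png',cv2.resize(f,None,fx=scale,fy=scale,interpolation=cv2.INTER_CUBIC))
def world(name,uv,z):
    d=np.load('pics/'+name+'.npz');r=d['R'].T@np.linalg.inv(d['K'])@np.array([*uv,1.]);c=-d['R'].T@d['t']
    return c+r*(z-c[2])/r[2]
def pix(name,X):
    d=np.load('pics/'+name+'.npz');p=d['K']@(d['R']@np.array(X)+d['t']);return p[:2]/p[2]
E
python3 - <<'E'
from h import *
s=monitor.sense();print(s)
snap('top','t0',None,1.25);snap('side','s0',None,1.25)
for n in('t0','s0'):
    d=np.load('pics/'+n+'.npz');print(-d['R'].T@d['t'])
E
```

```text
{'time_s': 0.0, 'joints': array([-1.44318732,  0.33394603,  0.03988289,  1.46626232, -0.01340855,
        1.34329852, -0.05846448]), 'dq': array([-0.00046617,  0.00084419, -0.00143749, -0.00023567, -0.00113208,
       -0.00236454,  0.00087425]), 'joint_torque': array([-9.71049703e-04, -6.56359291e+01,  1.33471537e+00, -4.03807461e+01,
       -5.97312022e-02,  4.49865300e-02,  1.69659311e-04]), 'position': array([0.14609135, 0.63289077, 0.22164107]), 'eef_rot': array([ 1.13157628e-01,  9.93576707e-01, -8.23083492e-04, -3.95427745e-05]), 'contact_force': array([ 0.83257207, -0.29011149, -0.38711031]), 'moment': array([-0.06528568,  0.02663415,  0.02182789]), 'gripper_force': 0.0, 'finger_gap': 0.08698247042053203}
[0.32218752 0.06752787 1.42907403]
[0.57136    1.36450064 1.11724125]
```

View pics/t0.png

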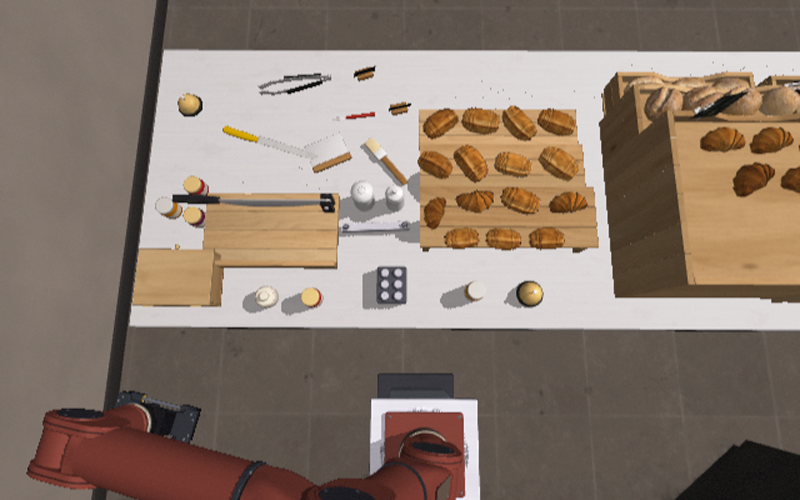

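View pics/s0.png

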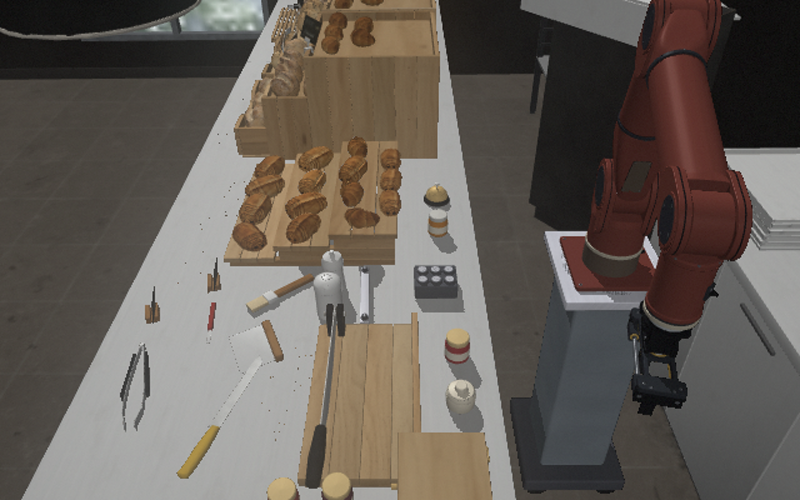

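The top view shows the block near (392,285), the rail near (375,228), jars at (311,297) and (475,291), and the bell at (530,293), all in 1.25x pixels. I'll enlarge the work area.

```bash
python3 - <<'E'
import cv2
f=cv2.imread('pics/t0_full.png')[155:255,255:355]; cv2.imwrite('pics/t0c.png',cv2.resize(f,None,fx=6,fy=6,interpolation=cv2.INTER_CUBIC))
E
```

```text
(no output)
```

View pics/t0c.png

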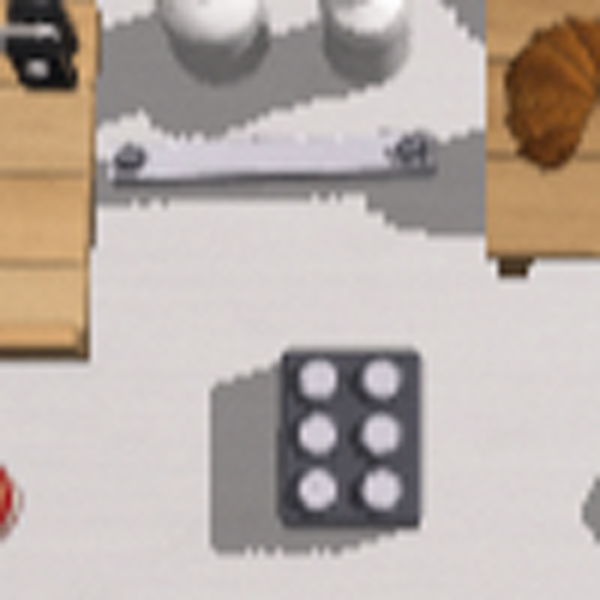

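The block's long axis points away from the robot, roughly 90° from the rail. Stamps are at crop (318,380)…(380,490), rail screws at (130,158) and (412,150).

```bash
python3 - <<'E'
from h import *
c=lambda u,v:(u/6+255-.5,v/6+155-.5)
P={}
st=[(318,380),(380,380),(318,435),(380,435),(317,490),(380,490)]
W=np.array([world('t0',c(*p),.05) for p in st]);print('stamps',W[:,:2].round(4).tolist(),W.mean(0).round(4))
print('corners',[world('t0',c(*p),.047)[:2].round(4).tolist() for p in [(283,350),(420,350),(278,527),(420,527)]])
print('screws',[world('t0',c(*p),.041)[:2].round(4).tolist() for p in [(130,158),(412,150)]])
print('rail front top',[world('t0',c(*p),.032)[:2].round(4).tolist() for p in [(112,178),(435,168)]])
print('cutter',world('t0',c(90,345),.075)[:2],'stand',world('t0',c(487,257),.12)[:2])
v=lambda u,w:(u/1.25,w/1.25)
for n,p,z in [('jarL',(312,296),.066),('jarR',(475,289),.066),('bell',(530,291),.06),('timer',(266,295),.06),('fl',(362,187),.118),('su',(395,190),.122)]:print(n,world('t0',v(*p),z)[:2].round(3))
# side checks
for n,p,z in [('block topcentre',(436,270),.05),('screw far',(364,270),.041),('screw near',(364,316),.041),('jarL',(457,334),.066),('jarR',(437,215),.066)]:print('side',n,world('s0',v(*p),z)[:2].round(3))
E
```

```text
stamps [[0.5239, 0.1187], [0.5241, 0.0794], [0.4889, 0.1183], [0.4891, 0.0792], [0.4542, 0.1185], [0.4544, 0.079]] [0.4891 0.0989 0.05  ]
corners [[0.5435, 0.1414], [0.5439, 0.0541], [0.4312, 0.1428], [0.4317, 0.0538]]
screws [[0.6707, 0.2434], [0.6769, 0.0595]]
rail front top [[0.6594, 0.2559], [0.6671, 0.0444]]
cutter [0.54163747 0.26055814] stand [0.58969721 0.01412086]
jarL [0.449 0.333]
jarR [ 0.473 -0.153]
bell [ 0.468 -0.318]
timer [0.452 0.472]
fl [0.773 0.187]
su [0.762 0.087]
side block topcentre [0.486 0.084]
side screw far [0.678 0.072]
side screw near [0.67  0.249]
side jarL [0.449 0.336]
side jarR [ 0.473 -0.148]
```

Request:
drive_tool(commands=[[0.8,[0.045,-0.083,0],-0.64],[0.8,[0.045,-0.083,0],-0.64],[0.8,[0.045,-0.083,0],-0.64],[0.8,[0.045,-0.083,0],-0.64],[0.8,[0.045,-0.083,0],-0.64]])

```text
time_s: 0.72
position: [0.2818, 0.3824, 0.2223]
eef_rot: [0.384, 0.923, -0.0, -0.0]
contact_force: [1.9, -0.2, 0.6]
finger_gap: 0.0698
gripper_force: 0.0
```

Request:
drive_tool(commands=[[0.8,[0.045,-0.083,0],-0.64],[0.8,[0.045,-0.083,0],-0.64],[0.8,[0.045,-0.083,0],-0.64],[0.8,[0.045,-0.083,0],-0.64],[0.8,[0.045,-0.083,0],-0.64]])

```text
time_s: 1.35
position: [0.4166, 0.1335, 0.2225]
eef_rot: [0.624, 0.782, 0.0, -0.0]
contact_force: [1.0, 0.8, 0.4]
finger_gap: 0.0696
gripper_force: 0.0
```

Request:
drive_tool(commands=[[0.8,[0.032,-0.059,0],-0.43],[0.8,[0.032,-0.059,0],-0.43],[0.8,[0.033,-0.059,0],-0.43],[0.8,[0,0,-0.08],0],[0.8,[0,0,-0.08],0]])

```text
time_s: 1.98
position: [0.4747, 0.0287, 0.1256]
eef_rot: [0.707, 0.707, 0.001, 0.0]
contact_force: [-0.4, 1.2, 0.5]
finger_gap: 0.0697
gripper_force: 0.0
```

```bash
python3 - <<'E'
from h import *
s=monitor.sense();print(s['position'],s['eef_rot'],s['joints'].round(2))
snap('top','t1',(240,100,400,220+40),5)
E
```

```text
[0.47465516 0.02871986 0.12555545] [7.06882960e-01 7.07330214e-01 6.52428397e-04 1.54818876e-04] [-0.83  0.04  0.7   2.03 -0.03  1.08 -0.11]
```

View pics/t1.png

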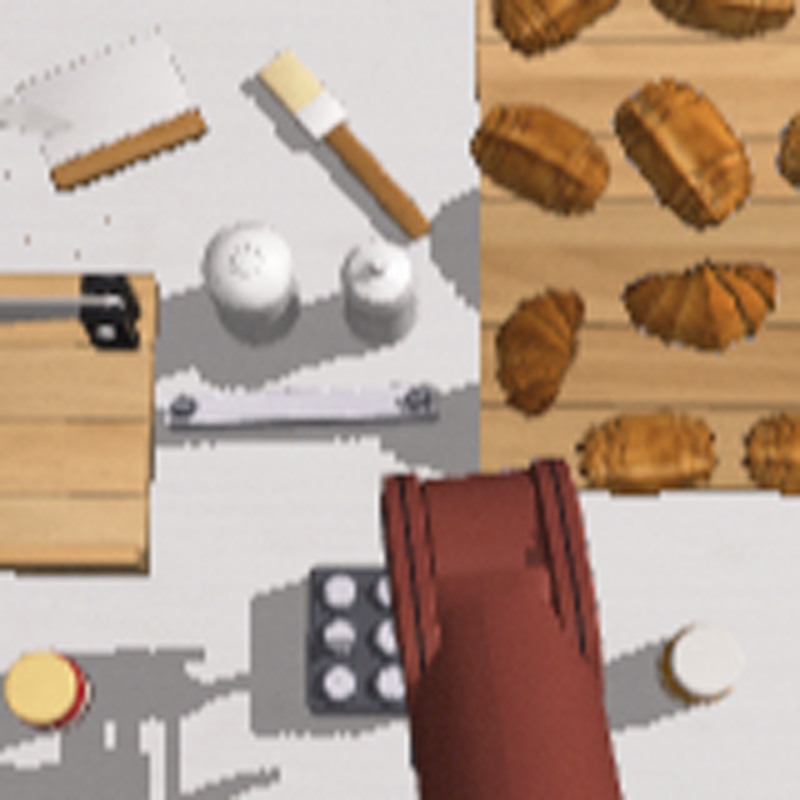

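The arm covers the block's right half at crop (400,640), but stamps are still visible at (340,590..685), so the block is untouched. Lowering beside it.

Request:
drive_tool(commands=[[0.8,[0,0,-0.06],0],[0.8,[0,0,-0.06],0],[0.8,[0,0,-0.056],0],[0.8,[0,0.008,0],0],[0.8,[0,0.008,0],0]])

```text
time_s: 2.65
position: [0.4752, 0.0393, 0.0224]
eef_rot: [0.706, 0.708, 0.0, 0.0]
contact_force: [0.7, -0.3, 1.1]
finger_gap: 0.0697
gripper_force: 0.0
```

Request:
drive_tool(commands=[[0.8,[0,0.004,0],0],[0.8,[0,0.004,0],0],[0.8,[0,0.004,0],0]])

```text
time_s: 3.02
position: [0.4753, 0.0435, 0.0223]
eef_rot: [0.707, 0.707, -0.0, 0.001]
contact_force: [-1.3, -12.3, 9.7]
finger_gap: 0.0696
gripper_force: 6.4
```

```bash
python3 -c "
import numpy as np
r=np.array([-.080,-.0525])
p=[]
for k in range(12):
    t=np.radians(-8*k);c,s=np.cos(t),np.sin(t);p.append([c*r[0]-s*r[1],s*r[0]+c*r[1]])
p=np.array(p);print((p+[.555,.098]).round(3).tolist());print((np.diff(p,axis=0)/.6).round(3).tolist())"
```

```text
[[0.475, 0.046], [0.468, 0.057], [0.464, 0.07], [0.461, 0.083], [0.459, 0.096], [0.46, 0.109], [0.462, 0.122], [0.467, 0.135], [0.473, 0.147], [0.48, 0.158], [0.489, 0.168], [0.5, 0.176]]
[[-0.011, 0.019], [-0.008, 0.021], [-0.005, 0.022], [-0.002, 0.022], [0.001, 0.022], [0.004, 0.022], [0.007, 0.021], [0.01, 0.02], [0.013, 0.018], [0.015, 0.016], [0.017, 0.014]]
```

Request:
drive_tool(commands=[[0.8,[-0.011,0.019,0],-0.8],[0.8,[-0.008,0.021,0],-0.8],[0.8,[-0.005,0.022,0],-0.8]])

```text
time_s: 3.4
position: [0.4596, 0.0811, 0.0217]
eef_rot: [0.84, 0.543, -0.001, 0.0]
contact_force: [-3.7, -10.6, 9.8]
finger_gap: 0.0698
gripper_force: 5.8
```

```bash
python3 - <<'E'
from h import *
s=monitor.sense();print(s['position'],s['eef_rot'],s['joints'].round(2),s['contact_force'])
snap('top','t2',(260,170,360,245),4);snap('side','s2',(300,160,420,250),4)
a=cv2.imread('pics/t2.png');b=cv2.imread('pics/s2.png')
h=min(a.shape[0],b.shape[0]);cv2.imwrite('pics/m2.png',cv2.resize(np.hstack([a[:h],b[:h]]),(800,int(800*h/(a.shape[1]+b.shape[1])))))
E
```

```text
[0.45963931 0.08110729 0.0217276 ] [ 8.39938818e-01  5.42680387e-01 -7.54039637e-04  4.59127214e-04] [-0.94  0.22  0.74  2.14 -0.19  0.85 -0.51] [ -3.7126851  -10.56268101   9.77693645]
```

View pics/m2.png

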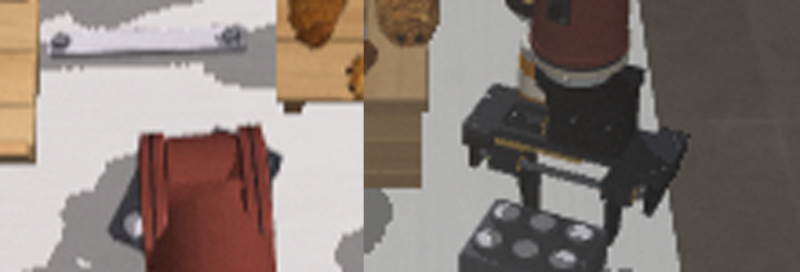

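The side view shows both fingers flush on the block's long side, with the block turned about 22° along with the tool. I'll continue the arc.

Request:
drive_tool(commands=[[0.8,[-0.002,0.022,0],-0.8],[0.8,[0.001,0.022,0],-0.8],[0.8,[0.004,0.022,0],-0.8],[0.8,[0.007,0.021,0],-0.8]])

```text
time_s: 4.0
position: [0.4639, 0.1343, 0.0211]
eef_rot: [0.957, 0.291, -0.002, -0.0]
contact_force: [-9.7, -5.8, 8.5]
finger_gap: 0.0695
gripper_force: 5.6
```

```bash
python3 - <<'E'
from h import *
s=monitor.sense();q=s['eef_rot'];print(s['position'],np.degrees(np.arctan2(2*q[1]**2-1,2*q[0]*q[1])),s['joints'].round(2),s['contact_force'],s['moment'])
snap('side','s3',(280,160,420,265),5)
E
```

```text
[0.46393297 0.13434335 0.02109542] -56.194080180863835 [-1.09  0.27  0.8   2.1  -0.26  0.87 -1.11] [-9.71698105 -5.8234436   8.51665999] [-1.32301284  2.08878194  0.17229092]
```

View pics/s3.png

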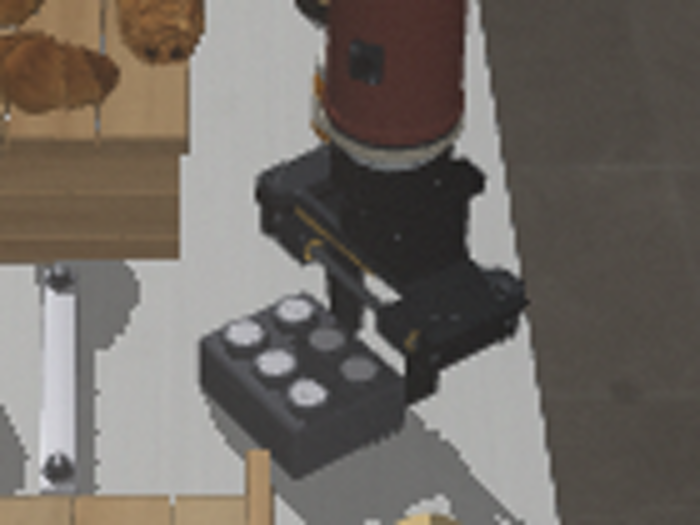

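The block is flush with both fingers at about -56°. Finishing the turn to -88°.

Request:
drive_tool(commands=[[0.8,[0.01,0.02,0],-0.8],[0.8,[0.013,0.018,0],-0.8],[0.8,[0.015,0.016,0],-0.8],[0.8,[0.017,0.014,0],-0.8],[0.8,[0.005,0,0],0]])

```text
time_s: 4.68
position: [0.5008, 0.1772, 0.0209]
eef_rot: [1.0, 0.019, -0.001, -0.0]
contact_force: [-9.2, 2.0, 6.6]
finger_gap: 0.0693
gripper_force: 4.6
```

```bash
python3 - <<'E'
from h import *
s=monitor.sense();q=s['eef_rot'];print(s['position'],np.degrees(np.arctan2(2*q[1]**2-1,2*q[0]*q[1])),s['joints'].round(2),s['contact_force'],s['moment'])
snap('side','s4',(280,160,420,265),5)
E
```

```text
[0.50079597 0.17722097 0.02093252] -87.84811051296698 [-1.15  0.41  0.87  2.   -0.4   0.91 -1.61] [-9.19762025  1.98775314  6.60408489] [ 0.3674032   2.15779411 -0.0394829 ]
```

View pics/s4.png

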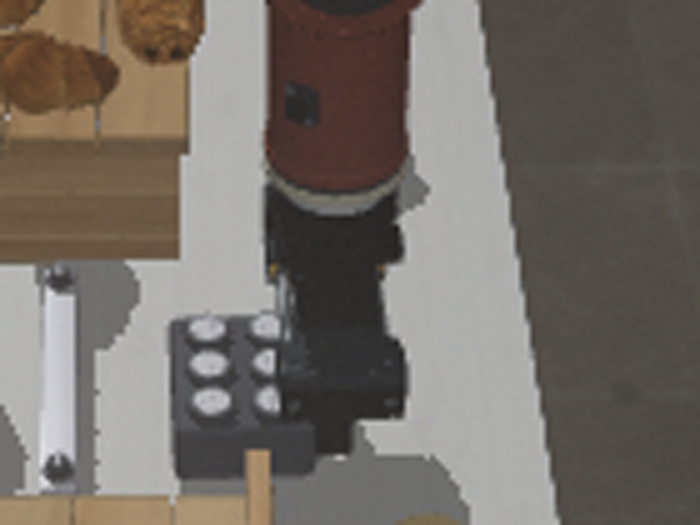

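Block is now parallel to the rail. The left-column stamps are at crop (207,329), (209,364), (211,401). Next I'll measure its position.

```bash
python3 - <<'E'
from h import *
c=lambda u,v:(u/5+280-.4,v/5+160-.4)
for p in [(207,329),(209,364),(211,401)]:print(world('s4',c(*p),.05)[:2].round(4))
for p in [(60,277),(58,467)]:print('screw',world('s4',c(*p),.041)[:2].round(4))
E
```

```text
[0.5784 0.1312]
[0.5771 0.1654]
[0.576  0.2003]
screw [0.6773 0.0664]
screw [0.6703 0.2496]
```

Request:
drive_tool(commands=[[0.8,[0.014,0,0],0],[0.8,[0.016,0.001,0],0],[0.8,[0.016,0.001,0],0],[0.8,[0.016,0.001,0],0],[0.8,[0.012,0,0],0]])

```text
time_s: 5.35
position: [0.545, 0.178, 0.0208]
eef_rot: [1.0, 0.02, -0.002, -0.0]
contact_force: [-7.8, 0.2, 2.5]
finger_gap: 0.0697
gripper_force: 4.0
```

Request:
drive_tool(commands=[[0.8,[0.006,0,0],0],[0.8,[0.004,0,0],0],[0.8,[0.004,0,0],0]])

```text
time_s: 5.72
position: [0.553, 0.178, 0.0209]
eef_rot: [1.0, 0.019, -0.002, -0.0]
contact_force: [-7.4, 0.5, 2.8]
finger_gap: 0.0695
gripper_force: 3.9
```

Request:
drive_tool(commands=[[0.8,[0.003,0,0],0],[0.8,[0.003,0,0],0],[0.8,[0.003,0,0],0]])

```text
time_s: 6.1
position: [0.5584, 0.178, 0.0209]
eef_rot: [1.0, 0.019, -0.002, -0.0]
contact_force: [-7.8, 0.1, 2.5]
finger_gap: 0.0694
gripper_force: 3.8
```

Request:
drive_tool(commands=[[0.8,[0.003,0,0],0],[0.8,[0.003,0,0],0],[0.8,[0.003,0,0],0]])

```text
time_s: 6.48
position: [0.5605, 0.178, 0.0208]
eef_rot: [1.0, 0.019, -0.005, -0.0]
contact_force: [-28.9, -1.7, 23.2]
finger_gap: 0.0695
gripper_force: 14.5
```

The force rise at x≈0.5605 matches the expected rail contact. Backing off, raising, and clearing the view.

Request:
drive_tool(commands=[[0.8,[-0.01,0,0],0],[0.8,[-0.03,0,0],0],[0.8,[-0.04,0,0],0],[0.8,[0,0,0.1],0],[0.8,[0,0,0.1],0]])

```text
time_s: 7.1
position: [0.5175, 0.1777, 0.1427]
eef_rot: [1.0, 0.019, 0.0, 0.0]
contact_force: [0.4, 1.5, 0.8]
finger_gap: 0.0699
gripper_force: 0.0
```

Request:
drive_tool(commands=[[0.8,[-0.02,0.08,0.05],0],[0.8,[-0.02,0.1,0],0],[0.8,[-0.02,0.1,0],0],[0.8,[-0.02,0.1,0],0],[0.8,[0,0,0],0]])

```text
time_s: 7.72
position: [0.467, 0.412, 0.1706]
eef_rot: [1.0, 0.023, 0.0, -0.001]
contact_force: [-0.0, -1.9, -0.6]
finger_gap: 0.0697
gripper_force: 0.0
```

```bash
python3 - <<'E'
from h import *
print(monitor.sense()['position'])
snap('top','t5',(245,150,365,240),6)
E
```

```text
[0.46697078 0.41197265 0.17061134]
```

View pics/t5.png

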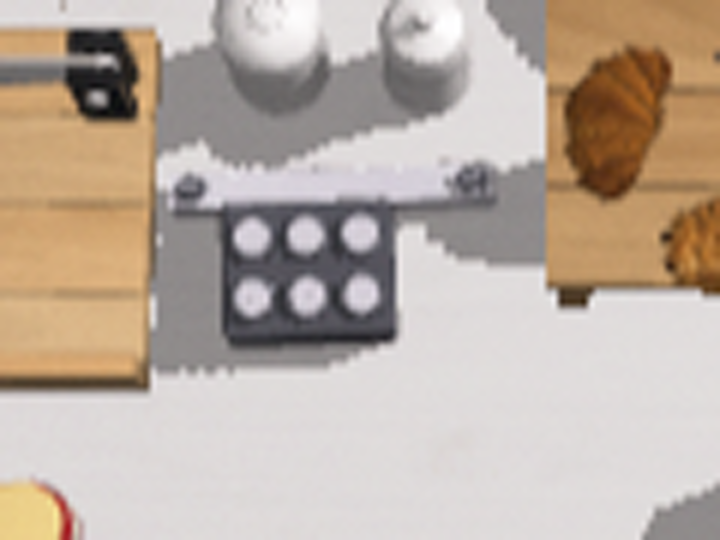

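The block sits against the rail. Stamps are at (252,236), (306,233), (360,231) and (252,297), (307,295), (361,293), with the ends well inside the rail. I'll check the numbers before handing in.

```bash
python3 - <<'E'
from h import *
c=lambda u,v:(u/6+245-.4,v/6+150-.4)
W=np.array([world('t5',c(*p),.05)[:2] for p in [(252,236),(306,233),(360,231),(252,297),(307,295),(361,293)]])
S=np.array([world('t5',c(*p),.041)[:2] for p in [(190,187),(471,179)]])
d=S[1]-S[0];d/=np.linalg.norm(d);n=np.array([-d[1],d[0]])
e=W[2]-W[0]+W[5]-W[3];m=W.mean(0)-S.mean(0)
print('angle',np.arctan2(*(d))-np.arctan2(*(e)),'along',m@d,'across',m@n)
E
```

```text
angle 0.013221550857819508 along -0.016021121524867624 across -0.05556988896535649
```

```bash
python3 -c "
from plant import workorder
print(workorder.finish_job())"
```

```text
the job is handed in; nothing more can be done
None
```

The job is handed in (no verdict came back): my last picture put the die block's long side against the rail, about 0.01 rad from parallel and 16 mm off the rail's middle, so it is well inside both ends, and it took about 8 s without touching the jars, bell, shakers or timer.

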